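# Tip the kumquats into the bowl

## Task

Pick up the steel jug and tip it over the blue bowl until all six kumquats have dropped into the bowl, then stand the empty jug upright, with its whole base on the round cork trivet (screwed to a different height each time), and let go. Set it down gently, without dropping or ramming it, and leave the bowl, the jar, the orange and the zester where they are.

Things in the scene. Friction and masses are not known exactly. Their poses are not given: they have to be found in the camera images.
- jug_center (a point): steel jug, open at the top, 115 mm tall, a flared round body 88 mm across at the base and 112 mm at the rim, wall 4 mm, floor 5 mm, 0.26 to 0.42 kg empty. This point is on its axis, 57.5 mm above its underside. Its z axis runs up the jug to the mouth; its -x axis points to the handle. It stands upright on the worktop, to the robot's left or right, with its handle pointing roughly to the robot's left (+y, within 35 degrees)
- jug_handle (a point): middle of the upright grip bar of the jug's dark D-shaped handle: 90 mm from the jug's axis (on its -x side) and 62.5 mm above its underside. The bar runs parallel to the jug's axis, 85 mm long, 16 mm wide across (jug's y) and 12 mm deep (jug's x), with about 33 mm of free space between it and the jug's wall; 10 mm thick, 16 mm wide arms join it to the jug at heights 25 and 100 mm. Axes as the jug's
- jug_rim (a point): centre of the jug's mouth, on its axis, 115 mm above its underside; mouth 104 mm wide inside. Axes as the jug's
- bowl: blue ceramic bowl, conical, 200 mm across at the rim, 110 mm at the foot, 65 mm high, walls 6 mm, 0.9 kg, standing loose on the worktop on the side opposite the jug. Origin at the centre of its underside, z up
- trivet: round trivet between jug and bowl: a flat cork disc 150 mm across and 10 mm thick on a steel screw stem over a dark steel foot 120 mm across, fixed to the worktop. The disc has been screwed to some height: its top lies anywhere from 22 to 52 mm above the worktop, and this height is not reported. The disc is rigid and does not turn or give under the jug. Origin on its axis, at worktop level, under the foot
- orange: half-zested orange, 82 mm across, 77 mm tall, resting on the chopping board; bystander. Origin under its centre
- zester: hand zester lying on the chopping board, black handle and steel blade, 280 mm long, 30 mm wide; bystander. Origin at its underside, near the middle; blade to its +y
- jar: amber glass jar with a black cap, 56 mm across, 100 mm tall, standing at the far right; bystander. Origin at the centre of its underside
- fruit0: kumquat 1 of 6, an orange oval fruit 40 mm long and 32 mm across, 20 g, lying in the jug at the start; the fruit may wedge or cling and need a shake to come out. Origin at its centre
- fruit1: kumquat 2 of 6, an orange oval fruit 40 mm long and 32 mm across, 20 g, lying in the jug at the start; the fruit may wedge or cling and need a shake to come out. Origin at its centre
- fruit2: kumquat 3 of 6, an orange oval fruit 40 mm long and 32 mm across, 20 g, lying in the jug at the start; the fruit may wedge or cling and need a shake to come out. Origin at its centre
- fruit3: kumquat 4 of 6, an orange oval fruit 40 mm long and 32 mm across, 20 g, lying in the jug at the start; the fruit may wedge or cling and need a shake to come out. Origin at its centre
- fruit4: kumquat 5 of 6, an orange oval fruit 40 mm long and 32 mm across, 20 g, lying in the jug at the start; the fruit may wedge or cling and need a shake to come out. Origin at its centre
- fruit5: kumquat 6 of 6, an orange oval fruit 40 mm long and 32 mm across, 20 g, lying in the jug at the start; the fruit may wedge or cling and need a shake to come out. Origin at its centre

How it is judged:
On the way, in this order (a step that is already met when the one before it is completed fails the run):
1. the jug is tipped over the bowl (more than 63 degrees from upright, the middle of its mouth within 130 mm of the bowl's centre, seen from above) (angle between jug_rim's own z axis and vertical above 1.1 rad and horizontal distance between jug_rim and bowl below 0.13 m and height (world z) of jug_rim above 0.07 m), for 0.1 s.
2. all six kumquats lie in the bowl (horizontal distance between each of fruit0, fruit1, fruit2, fruit3, fruit4, fruit5 and bowl below 0.092 m and z of fruit0 in the frame of bowl between 0 and 0.075 m and z of fruit1 in the frame of bowl between 0 and 0.075 m and z of fruit2 in the frame of bowl between 0 and 0.075 m and z of fruit3 in the frame of bowl between 0 and 0.075 m and z of fruit4 in the frame of bowl between 0 and 0.075 m and z of fruit5 in the frame of bowl between 0 and 0.075 m), for 0.3 s.
At the end, for the whole second after the job is handed in: All six kumquats lie in the bowl; the jug stands upright (within 3.4 degrees) on the cork disc of the trivet, resting its weight there, with its axis within 33 mm of the trivet's, released; the bowl is within 40 mm of where it stood (all of step 2 and angle between jug_rim's own z axis and vertical below 0.06 rad and horizontal distance between jug_center and trivet below 0.033 m and contact force between jug and trivet above 1 N and height (world z) of jug_center above 0.075 m and distance of bowl from where it was at the start of the episode below 0.04 m and contact force between jug and the fingers below 0.1 N); the robot touches nothing.
It fails at once if the jug is set down hard (over 40 N on the trivet) (contact force between jug and trivet above 40 N).
It fails at once if the jug is dropped or falls (moves faster than 0.25 m/s while the fingers do not hold it) (contact force between jug and the fingers below 0.5 N and linear speed of jug above 0.25 m/s).
It fails at once if the bowl is shoved more than 40 mm (distance of bowl from where it was at the start of the episode above 0.04 m).
It fails at once if the jar, the orange or the zester is moved more than 30 mm (distance of any of jar, orange, zester from where it was at the start of the episode above 0.03 m).
It also fails if it takes over 61 s, if anything falls off the work surface, if the arm or the gripper's body presses on something with over 40 N, if the wrist force passes 120 N, or if a joint passes its speed limit or range.

## Robot

A 6-joint arm with a two-finger parallel gripper is mounted at the origin on the work surface. World frame = base frame: x ahead of the robot, y to its left, z up, the work surface at z = 0. Lengths are in m, angles in rad, forces in N, time in s.
With the tool pointing down it reaches from about 0.425 to 0.95 m from the base axis. Payload 3.5 kg.
Tool frame: the origin (TCP) lies at the very end of the fingers, on their centre line; the grasp point (between the pads) lies 19 mm behind it; z points along the fingers, y is the line along which they close (so a half turn about z gives the same grasp; the last joint's range is limited). The gripper opens to 85 mm and grips with 20 to 120 N. Pads are 22 mm wide; open, the fingers measure 114 mm over their backs; the gripper's body (76 mm by 85 mm) begins 54 mm behind the grasp point. The pads swing forward as they close: fully open they stand 13 mm farther back than shut.
Start: joints at [-1.256, 0.286, 1.577, -0, 1.279, -0.15], TCP at [0.303, -0.603, 0.231] pointing down, gripper open.
Joint ranges: [-2.77, 2.77], [-0.9, 2.22], [0.21, 2.48], [-1.53, 4.67], [0.24, 2.81], [-2.84, 2.84]. Speed limits (rad/s): [2.79, 2.79, 3.14, 3.14, 3.14, 3.14].

## Interface

Orientations are given as a rotation vector (axis times angle).
In Python, from bench import monitor, optics, r gives the robot as it stands.
- The arm moves only by the shell command python3 -m pendant 'ROWS' [OPENING] [FORCE]. ROWS is JSON, a list of rows, each a list of 6 numbers: the shift along the tool's x, y, z as a fraction of full scale, then the turn, a rotation vector about the tool's x, y, z as a fraction of full scale. A call has 1 to 12 rows; each row is the pose to reach, as a shift and turn from the pose commanded when the call began, along the tool's axes at that moment, turning the shorter way round; what a row does not reach only later rows make up. Full scale, the value 1, is 500 mm for a shift and 180 degrees for a turn. A row lasts 1/8 s, in which the tool goes at most 62.5 mm and 10.7 degrees, less where a joint would pass 70% of its speed; a pose out of reach is approached as far as the arm can. A call with a number of a shift or a turn outside -1 to 1 is refused whole. A call with a gripper value outside its range is refused whole. OPENING is the finger opening in mm, from 0 to 85.4, set as the call begins (- or left out, the last holds). The fingers move at their own pace and stop on an object; FORCE is the grip in N (left out, the last holds). Time passes only in rows, so rows that repeat a pose let the fingers close. It gives the time, the measured TCP pose, the force, the opening and the grip force at its end, in the units of the state.
- monitor.sense(): the state, without advancing time (a new reading comes with each control period).
- optics.get_image(name): name is "side" or "top"; returns a dict with "img" (420x560x3 uint8, blue, green, red), "depth" (420x560 float32, m along the optical axis (not along the pixel's ray), 0 where there is no reading), "fx", "fy", "cx", "cy" (pixels), "extrinsics" (4x4, takes a point from world to camera coordinates). Camera axes: x right, y up, looking along -z (the intrinsics and any distortion apply to the point x, -y, -z); pixel columns grow to the right and rows downward; lengths in m; the calibration is good to about 2 mm. A picture is of the moment at which its call begins.
- r.finish_job(): hands the job in; it is judged then, once.
The state is a dict: "time_s": time; "qpos": joint angles; "joint_velocities": joint speeds; "joint_efforts": joint torques, N m; "position": TCP position; "tcp_rot": TCP orientation; "contact_force": force on the tool from outside, world axes, zero at the start; "torque": the same for the moment, N m; "width": finger opening in m; "finger_force": force on a finger pad.
Only numpy, scipy, OpenCV 4.12 (cv2) and the standard library are available. Lean on these libraries where they do the work, as an engineer would, in place of code of your own. Each camera call takes 0.05 s, during which the arm holds its last target. There are 200 camera calls.

## Working session

There is one attempt and no reset: what is moved stays moved. The work goes in short steps, Python scripts to look and compute and a shell command to move; the robot and the scene stay as the last step left them, time stands still between calls to the robot, and variables do not carry over. Pictures are saved under pics/ and viewed, at most 10 in all, crops included, and the job is handed in when it is done.

```bash
ls; mkdir -p pics
cat > h.py <<'E'
import numpy as np,cv2
from bench import monitor,optics,r
from scipy.spatial.transform import Rotation as R
def shot(n,f=None):
    d=optics.get_image(n)
    if f: cv2.imwrite('pics/'+f,d['img'])
    return d
def cloud(d):
    z=d['depth'];v,u=np.indices(z.shape)
    c=np.stack([(u-d['cx'])/d['fx']*z,-(v-d['cy'])/d['fy']*z,-z,np.ones_like(z)],-1)
    return (c@np.linalg.inv(d['extrinsics']).T)[...,:3]
E
python3 - <<'E'
from h import *
for n in('top','side'):
    d=shot(n,n+'1.png');print(n,d['fx'],d['cx'],d['cy'],np.linalg.inv(d['extrinsics']).round(3).tolist(),[k for k in d], (d['depth']>0).mean())
s=monitor.sense();print(s)
E
```

```text
pics
top 386.4667112987813 274.79090133026466 211.4604666499917 [[0.006, 0.992, -0.126, 0.554], [-1.0, 0.01, 0.029, 0.004], [0.03, 0.126, 0.992, 0.807], [0.0, 0.0, 0.0, 1.0]] ['img', 'depth', 'fx', 'fy', 'cx', 'cy', 'extrinsics'] 0.9959311224489796
side 396.2614169522674 279.09100000014746 210.33146376525733 [[-0.982, 0.138, -0.132, 0.54], [-0.191, -0.73, 0.656, 0.546], [-0.006, 0.669, 0.743, 0.714], [0.0, 0.0, 0.0, 1.0]] ['img', 'depth', 'fx', 'fy', 'cx', 'cy', 'extrinsics'] 0.9961947278911565
{'time_s': 0.1, 'qpos': array([-1.25601046e+00,  2.87133378e-01,  1.57806062e+00, -7.49513016e-07,
        1.27862718e+00, -1.49976850e-01]), 'joint_velocities': array([ 9.57469985e-04, -6.59989319e-04, -1.76999017e-03, -6.93552617e-04,
        1.77622821e-04, -4.67839278e-05]), 'joint_efforts': array([ 5.70654156e-04, -4.07300448e+01, -2.93699330e+01, -1.91944164e-04,
        3.42202002e-03, -4.26316518e-06]), 'position': array([ 0.30239046, -0.60279144,  0.23003172]), 'tcp_rot': array([-3.05498766e+00, -7.22983592e-01,  2.89054413e-04]), 'contact_force': array([0.43505585, 1.19538196, 0.18996084]), 'torque': array([-0.01325878,  0.00907723, -0.01248749]), 'finger_force': 0.0, 'width': 0.08506768951282413}
```

View pics/top1.png

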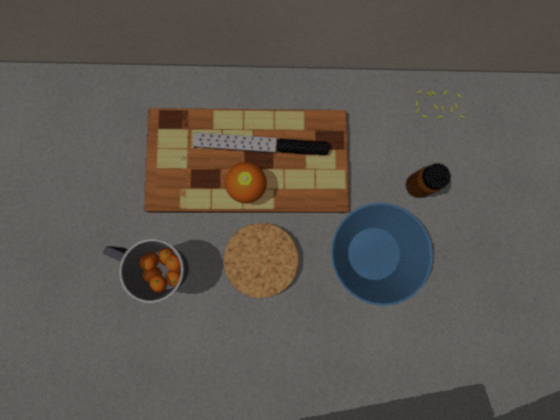

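View pics/side1.png

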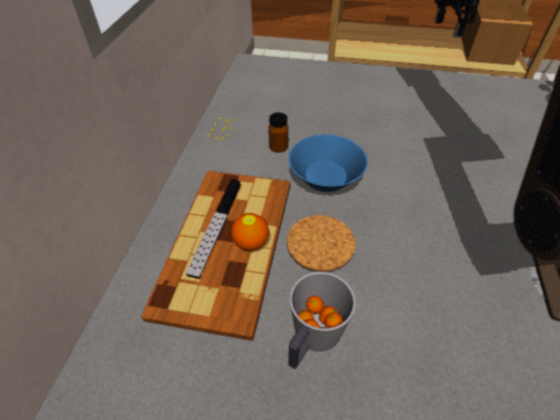

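The top view shows the jug at (152,270) with its handle at (115,253), the trivet at (261,260), the bowl at (382,254) and the jar at (428,181). The side view shows the fruit inside the jug at (320,315). Next I'll measure positions from depth.

Run:
```python
from h import *
d=shot('top');P=cloud(d);I=d['img'].astype(int);hsv=cv2.cvtColor(d['img'],cv2.COLOR_BGR2HSV)
def circ(m,t):
    q=P[m]; (c,rad)=cv2.minEnclosingCircle(q[:,:2].astype(np.float32)); print(t,m.sum(),'c',np.round(c,3),'r',round(rad,3),'z med',np.median(q[:,2]).round(3),'z pct',np.percentile(q[:,2],[5,95]).round(3))
v,u=np.indices(P.shape[:2]); Z=P[...,2]
print('table z',np.median(Z[300:380,200:300]))
box=lambda a,b,c,e:(u>a)&(u<b)&(v>c)&(v<e)
circ(box(215,305,218,302)&(hsv[...,0]<25)&(hsv[...,1]>70)&(Z>.015)&(np.abs(Z-np.median(Z[255:265,255:265]))<.004),'trivet')
circ(box(320,440,195,315)&(hsv[...,0]>95)&(hsv[...,0]<125)&(hsv[...,1]>90)&(Z>.061),'bowlrim')
circ(box(90,200,230,310)&(Z>.111),'jugrim')
hm=box(90,200,230,310)&(Z>.03)&(Z<.112)&(u<128)
q=P[box(95,130,235,265)&(Z>.097)&(Z<.112)];print('handle top',len(q),q.mean(0).round(3),q.min(0).round(3),q.max(0).round(3))
circ(box(400,455,155,205)&(Z>.09),'jarcap')
circ(box(215,275,155,210)&(Z>.05),'orange')
m=box(120,190,240,305)&(hsv[...,0]<20)&(hsv[...,1]>120);print('fruit z',np.percentile(Z[m],[5,50,98]))
d2=shot('side');P2=cloud(d2);q=P2[235:250,310:335];print('trivet side',np.median(q.reshape(-1,3),0))
# handle in side
hs=d2['img'].astype(int);Z2=P2[...,2];vv,uu=np.indices(Z2.shape)
m=(uu>285)&(uu<315)&(vv>325)&(vv<370)&(hs.max(-1)<90)&(Z2>.02);print('handle side',P2[m].mean(0),P2[m].min(0),P2[m].max(0))
```

```text
table z -0.0002808727605721484
trivet 4373 c [0.556 0.01 ] r 0.075 z med 0.029 z pct [0.027 0.031]
bowlrim 1087 c [ 0.562 -0.159] r 0.164 z med 0.064 z pct [0.061 0.068]
jugrim 549 c [0.545 0.131] r 0.127 z med 0.114 z pct [0.112 0.807]
handle top 233 [0.564 0.268 0.105] [0.546 0.242 0.098] [0.578 0.29  0.112]
jarcap 574 c [ 0.641 -0.171] r 0.195 z med 0.1 z pct [0.095 0.102]
orange 1361 c [0.648 0.026] r 0.097 z med 0.092 z pct [0.07  0.102]
fruit z [0.03280339 0.05439297 0.06764397]
trivet side [0.55309065 0.01275965 0.02740324]
handle side [0.56170436 0.26923672 0.07292083] [0.5389048 0.2231412 0.0204467] [0.57883706 0.54561176 0.71448112]
```

Run:
```python
from h import *
from scipy.optimize import least_squares
d=shot('top');P=cloud(d);Z=P[...,2];v,u=np.indices(Z.shape);ok=d['depth']>.3
hsv=cv2.cvtColor(d['img'],cv2.COLOR_BGR2HSV)
box=lambda a,b,c,e:(u>a)&(u<b)&(v>c)&(v<e)&ok
def fit(m,t):
    q=P[m];c=np.median(q,0)[:2]
    s=least_squares(lambda p:np.hypot(*(q[:,:2]-p[:2]).T)-p[2],[*c,.06],loss='soft_l1',f_scale=.003)
    print(t,m.sum(),s.x.round(4),'z',np.percentile(q[:,2],[5,50,95]).round(4));return s.x
j=fit(box(90,200,230,315)&(Z>.111)&(Z<.12),'jugrim')
b=fit(box(320,440,195,315)&(Z>.062)&(Z<.069),'bowlrim')
fit(box(400,455,155,205)&(Z>.094)&(Z<.106),'jarcap')
m=box(215,275,155,210)&(Z>.05)&(Z<.12);print('orange',P[m].min(0),P[m].max(0))
m=box(95,200,235,310)&(Z>.095)&(Z<.109)&(np.hypot(P[...,0]-j[0],P[...,1]-j[1])>.062);q=P[m];e=q-[*j[:2],0];a=np.arctan2(e[:,1],e[:,0]);rr=np.hypot(e[:,0],e[:,1])
print('handle dir deg',np.degrees(np.median(a)),len(q),'r',rr.min(),rr.max())
m=box(140,340,125,160)&(Z>.015)&(Z<.08);print('zester/board z',np.percentile(Z[m],[5,50,95]))
```

```text
jugrim 512 [0.5361 0.2011 0.0534] z [0.1119 0.1143 0.1164]
bowlrim 1062 [ 0.5697 -0.2229  0.0955] z [0.0623 0.0644 0.0667]
jarcap 550 [ 0.7154 -0.3225  0.0177] z [0.0973 0.1001 0.1019]
orange [6.64747338e-01 4.39894124e-05 6.15936106e-02] [0.74265142 0.07980929 0.10469196]
handle dir deg 67.08301899943045 174 r 0.06203494290411531 0.09554325036176016
zester/board z [0.02261088 0.0254015  0.04717156]
```

```bash
python3 -m pendant '[[0,0,-0.12,0,0,0],[0,0,-0.24,0,0,0],[0.1,-0.08,-0.3,0,-0.05,0],[0.2,-0.16,-0.3,0,-0.1,0],[0.3,-0.23,-0.3,0,-0.15,0],[0.4,-0.3,-0.3,0,-0.2,0],[0.5,-0.37,-0.3,0,-0.25,0],[0.54,-0.4,-0.3,0,-0.25,0],[0.54,-0.4,-0.3,0,-0.25,0]]' 85; python3 -c "
from h import *
s=monitor.sense();print(s['qpos'].round(4),s['position'],R.from_rotvec(s['tcp_rot']).as_matrix().round(3))"
```

```text
time_s: 1.38
position: [0.4556, -0.3016, 0.3807]
tcp_rot: [2.674, 0.64, -1.108]
contact_force: [-0.1, -0.1, 0.2]
width: 0.0847
finger_force: 0.0
[-0.5029  0.1899  1.5531 -0.6521  1.8464  0.5623] [ 0.45563737 -0.3016327   0.38071927] [[ 0.63   0.452 -0.631]
 [ 0.32  -0.892 -0.319]
 [-0.707 -0.001 -0.707]]
```

```bash
cat > kin.py <<'E'
from h import *
from scipy.optimize import least_squares
rz=lambda a:R.from_rotvec([0,0,a]);ry=lambda a:R.from_rotvec([0,a,0])
def ori(q,s4=1,s6=1,c=np.pi/2):
    return rz(q[0])*ry(q[1]+q[2])*rz(s4*q[3])*ry(q[4])*rz(s6*q[5])*rz(c)
E
python3 - <<'E'
from kin import *
s=monitor.sense()
for q,T in(([-1.256,.287,1.578,0,1.2786,-.15],R.from_rotvec([-3.05498,-.72298,0])),(s['qpos'],R.from_rotvec(s['tcp_rot']))):
  for a in(1,-1):
    for b in(1,-1):
      print(a,b,[(round((ori(q,a,b,c).inv()*T).magnitude(),3)) for c in(np.pi/2,-np.pi/2)])
E
```

```text
1 1 [0.0, 3.142]
1 -1 [0.3, 2.842]
-1 1 [0.0, 3.142]
-1 -1 [0.3, 2.842]
1 1 [0.0, 3.142]
1 -1 [1.125, 2.017]
-1 1 [1.304, 2.81]
-1 -1 [1.893, 1.944]
```

```bash
cat >> kin.py <<'E'
def fk(q,p):
    h,L1,L2,a,L3,e=p;T=ori(q)
    w=rz(q[0]).apply(np.array([0,0,h])+ry(q[1]).apply([e,0,L1])+ry(q[1]+q[2]).apply([a,0,L2]))
    return w+T.apply([0,0,L3]),T
D=[([-1.25601046e+00,2.87133378e-01,1.57806062e+00,0,1.27862718e+00,-1.49976850e-01],[0.30239046,-0.60279144,0.23003172]),
([-0.5029,0.1899,1.5531,-0.6521,1.8464,0.5623],[0.45563737,-0.3016327,0.38071927])]
def fitp(D):
    f=lambda p:np.concatenate([(fk(q,p)[0]-x) for q,x in D]+[1e-4*(p-[.35,.4,.45,0,.3,0])])
    s=least_squares(f,[.35,.4,.45,0,.3,0]);return s.x,np.abs(s.fun).max()
E
python3 - <<'E'
from kin import *
print(fitp(D))
E
python3 -m pendant '[[0.1,0,0,0,0,0],[0.2,0.05,0,0,-0.03,0],[0.2,0.05,-0.1,0,0.05,0],[0.2,0.05,-0.2,0.05,0.1,0],[0.2,0.05,-0.3,0.05,0.1,0],[0.2,0.05,-0.3,0.05,0.1,0]]'
python3 - <<'E'
from kin import *
s=monitor.sense();print(s['qpos'].round(5).tolist(),s['position'].round(5).tolist())
print(fitp(D+[(s['qpos'],s['position'])]))
E
```

```text
(array([-0.49215016,  0.04021401,  2.56766246, -0.9333564 ,  0.07652185,
       -2.16091091]), np.float64(0.09594187917354327))
time_s: 2.12
position: [0.6245, -0.249, 0.4217]
tcp_rot: [-2.963, -0.6, 0.744]
contact_force: [0.3, 0.2, -0.1]
width: 0.085
finger_force: 0.0
[-0.43556, 0.45713, 1.06971, -0.28439, 2.01337, 0.66531] [0.62445, -0.24903, 0.42168]
(array([-0.59180476,  0.72129687,  0.50358251, -0.34729829,  0.06292974,
       -0.12310652]), np.float64(0.09533446282325903))
```

```bash
cat >> kin.py <<'E'
def fk(q,p):
    h,L1,L2,a,L3,e,b=p;T=ori(q)
    w=rz(q[0]).apply(np.array([0,0,h])+ry(q[1]).apply([e,0,L1])+ry(q[1]+q[2]).apply([a,0,L2]))
    W=rz(q[0])*ry(q[1]+q[2])*rz(q[3])*ry(q[4])
    return w+W.apply([b,0,L3]),T
def fitp(D):
    p0=np.array([.35,.4,.45,0,.3,0,0])
    f=lambda p:np.concatenate([(fk(q,p)[0]-x) for q,x in D]+[1e-4*(p-p0)])
    s=least_squares(f,p0);return s.x,np.abs(s.fun).max()
D.append(([-0.43556, 0.45713, 1.06971, -0.28439, 2.01337, 0.66531],[0.62445, -0.24903, 0.42168]))
E
python3 -c "
from kin import *
print(fitp(D))"
```

```text
(array([-0.64521019,  0.77871069,  0.50632673, -0.36092241,  0.07822697,
       -0.01525935,  0.12844743]), np.float64(0.09601874361656271))
```

```bash
cat >> kin.py <<'E'
p0=np.array([.35,.4,.45,0,.3,0,0,.05,.05])
def fk(q,p):
    h,L1,L2,a,L3,e,b,c,c2=p;T=ori(q)
    w=rz(q[0]).apply(np.array([0,0,h])+ry(q[1]).apply([e,0,L1])+ry(q[1]+q[2]).apply([a,c,L2]))
    W=rz(q[0])*ry(q[1]+q[2])*rz(q[3])*ry(q[4])
    return w+W.apply([b,c2,L3]),T
def fitp(D,w=1e-4):
    f=lambda p:np.concatenate([(fk(q,p)[0]-x) for q,x in D]+[w*(p-p0)])
    s=least_squares(f,p0);return s.x,np.abs(s.fun[:-9]).max()
E
python3 -c "
from kin import *
print(fitp(D))
s=monitor.sense();q=s['qpos'];print(R.from_rotvec(s['tcp_rot']).as_matrix().round(2))"
```

```text
(array([ 2.40218998e-01,  4.43052678e-01,  5.72501618e-01,  2.05771846e-02,
        2.49307124e-01, -5.76011523e-05, -3.21602509e-05,  1.00925637e-01,
       -2.58111028e-05]), np.float64(1.6957943826945154e-08))
[[ 0.81  0.36 -0.46]
 [ 0.37 -0.93 -0.07]
 [-0.45 -0.12 -0.89]]
```

```bash
cat >> kin.py <<'E'
PP=fitp(D)[0]
LO=np.array([-2.77,-.9,.21,-1.53,.24,-2.84]);HI=np.array([2.77,2.22,2.48,4.67,2.81,2.84])
def ik(x,T,q0):
    def f(q):
        p,o=fk(q,PP);return np.r_[(p-x)*5,(o.inv()*T).as_rotvec()]
    s=least_squares(f,np.clip(q0,LO+.01,HI-.01),bounds=(LO,HI));return s.x,np.abs(s.fun).max()
HG=.070
def tool(c,psi,th,al,sgn,hg=HG):
    "jug centre c, heading psi, tilt th -> TCP, R"
    J=rz(psi)*ry(th)
    z=np.array([np.cos(al),0,-np.sin(al)]);y=np.array([0,sgn,0.]);M=np.c_[np.cross(y,z),y,z]
    g=np.array([-.09,0,hg-.0575]);return np.array(c)+J.apply(g+.019*z),J*R.from_matrix(M)
def rim2c(m,psi,th): return np.array(m)-(rz(psi)*ry(th)).apply([0,0,.0575])
E
cat > plan.py <<'E'
from kin import *
d=np.deg2rad;rng=np.random.default_rng(0)
jug=np.array([.536,.201,.0575]);ps0=d(247);bowl=np.array([.5697,-.2229,0]);tr=np.array([.556,.010,.029+.0575])
def best(x,T,q0s):
    b=[ik(x,T,q) for q in q0s];b=[a for a in b if a[1]<1e-3]
    return max(b,key=lambda a:np.minimum(a[0]-LO,HI-a[0]).min(),default=None)
seeds=[rng.uniform([-1,-.3,.5,-1.5,.5,-2.8],[1.5,1.5,2.3,4.6,2.6,2.8]) for _ in range(25)]
def row(t,b): 
    print(t,'none' if b is None else (b[0].round(2).tolist(),'margin',np.minimum(b[0]-LO,HI-b[0]).min().round(2)))
for al in(30,45,60):
  for sg in(1,-1):
    row(('grasp',al,sg),best(*tool(jug,ps0,0,d(al),sg),seeds))
    for psi in(247,270,290):
      u=np.array([np.cos(d(psi)),np.sin(d(psi)),0])
      for th in(60,120):
        row(('  pour',al,sg,psi,th),best(*tool(rim2c(bowl-.02*u+[0,0,.16+.03*(th<90)],d(psi),d(th)),d(psi),d(th),d(al),sg),seeds[:12]))
E
python3 plan.py
```

```text
('grasp', 30, 1) ([0.5, 0.86, 1.32, -0.59, 1.84, 1.01], 'margin', np.float64(0.94))
('  pour', 30, 1, 247, 60) ([-0.37, 0.18, 1.71, -0.0, 1.25, 0.03], 'margin', np.float64(0.77))
('  pour', 30, 1, 247, 120) ([-0.83, 0.3, 1.76, 0.91, 1.65, -0.63], 'margin', np.float64(0.72))
('  pour', 30, 1, 270, 60) ([-0.38, 0.09, 1.82, -0.0, 1.24, -0.38], 'margin', np.float64(0.66))
('  pour', 30, 1, 270, 120) ([-0.77, 0.43, 1.58, 0.72, 1.9, -0.81], 'margin', np.float64(0.9))
('  pour', 30, 1, 290, 60) ([-0.42, 0.01, 1.89, -0.0, 1.24, -0.76], 'margin', np.float64(0.59))
('  pour', 30, 1, 290, 120) ([-0.7, 0.53, 1.45, 0.52, 2.08, -1.02], 'margin', np.float64(0.73))
('grasp', 30, -1) ([0.5, 0.86, 1.32, -0.59, 1.84, -2.13], 'margin', np.float64(0.71))
('  pour', 30, -1, 247, 60) none
('  pour', 30, -1, 247, 120) ([-0.83, 0.3, 1.76, 0.91, 1.65, 2.51], 'margin', np.float64(0.33))
('  pour', 30, -1, 270, 60) ([-0.38, 0.09, 1.82, 0.0, 1.24, 2.76], 'margin', np.float64(0.08))
('  pour', 30, -1, 270, 120) ([-0.77, 0.43, 1.58, 0.72, 1.9, 2.33], 'margin', np.float64(0.51))
('  pour', 30, -1, 290, 60) ([-0.42,
[... 2032 characters left out ...]
 2.41, -0.9], 'margin', np.float64(0.4))
('grasp', 60, -1) ([0.43, 0.62, 1.54, -0.35, 1.4, -2.18], 'margin', np.float64(0.66))
('  pour', 60, -1, 247, 60) ([-0.56, 0.18, 1.77, 0.54, 1.32, 2.82], 'margin', np.float64(0.02))
('  pour', 60, -1, 247, 120) ([-0.87, 0.47, 1.77, 1.26, 1.93, 2.41], 'margin', np.float64(0.43))
('  pour', 60, -1, 270, 60) ([-0.55, 0.19, 1.76, 0.44, 1.5, 2.49], 'margin', np.float64(0.35))
('  pour', 60, -1, 270, 120) ([-0.8, 0.61, 1.57, 1.04, 2.2, 2.36], 'margin', np.float64(0.48))
('  pour', 60, -1, 290, 60) ([-0.55, 0.2, 1.75, 0.32, 1.62, 2.19], 'margin', np.float64(0.65))
('  pour', 60, -1, 290, 120) ([-0.72, 0.71, 1.41, 0.81, 2.41, 2.24], 'margin', np.float64(0.4))
```

```bash
cat >> kin.py <<'E'
d=np.deg2rad
jug=np.array([.536,.201,.0575]);ps0=d(247);bowl=np.array([.5697,-.2229,0]);tr=np.array([.556,.010,.029+.0575]);AL=d(38)
def delta(x,T,t=''):
    s=monitor.sense();C=R.from_rotvec(s['tcp_rot']);dx=C.inv().apply(x-s['position']);w=(C.inv()*T).as_rotvec()
    q,e=ik(x,T,s['qpos'])
    print(t,'rows',np.r_[dx/.5,w/np.pi].round(4).tolist(),'mm/62.5:',round(np.linalg.norm(dx)/.0625,1),'rot/10.7:',round(np.degrees(np.linalg.norm(w))/10.7,1),'ik err %.0e'%e,'q',q.round(2).tolist())
E
python3 - <<'E'
from kin import *
x,T=tool(jug,ps0,0,AL,1);print(x)
pre=x-T.apply([0,0,.10])
delta(pre+[0,0,.2],T,'hover'); delta(pre,T,'pre')
E
```

```text
[0.5653157  0.27006345 0.05830243]
hover rows [0.4874, -1.0911, 0.129, -0.1908, -0.1468, -0.1748] mm/62.5: 9.6 rot/10.7: 5.0 ik err 1e-09 q [0.54, 0.7, 1.03, -0.58, 2.14, 0.81]
pre rows [0.6672, -1.0436, 0.4831, -0.1908, -0.1468, -0.1748] mm/62.5: 10.6 rot/10.7: 5.0 ik err 2e-12 q [0.54, 0.86, 1.14, -0.51, 1.9, 0.97]
```

```bash
python3 -m pendant '[[0.05,-0.11,0.01,-0.02,-0.015,-0.018],[0.1,-0.22,0.026,-0.04,-0.03,-0.036],[0.15,-0.33,0.04,-0.06,-0.045,-0.054],[0.2,-0.44,0.052,-0.08,-0.06,-0.072],[0.25,-0.55,0.065,-0.1,-0.075,-0.09],[0.3,-0.66,0.078,-0.12,-0.09,-0.108],[0.35,-0.77,0.09,-0.14,-0.105,-0.126],[0.4,-0.88,0.105,-0.16,-0.12,-0.14],[0.44,-0.98,0.117,-0.19,-0.147,-0.175],[0.44,-0.98,0.117,-0.19,-0.147,-0.175]]' 85
python3 - <<'E'
from kin import *
x,T=tool(jug,ps0,0,AL,1)
delta(x-T.apply([0,0,.10]),T,'pre')
E
```

```text
time_s: 3.38
position: [0.5944, 0.2888, 0.3219]
tcp_rot: [2.039, 1.375, -1.016]
contact_force: [-0.3, 0.4, -0.8]
width: 0.085
finger_force: 0.0
pre rows [0.3817, -0.0309, 0.168, -0.0014, 0.0016, 0.0061] mm/62.5: 3.3 rot/10.7: 0.1 ik err 1e-12 q [0.54, 0.86, 1.14, -0.51, 1.9, 0.97]
```

```bash
python3 -m pendant '[[0.08,-0.02,-0.02,0,0,0],[0.19,-0.031,0.05,0,0,0.006],[0.29,-0.031,0.11,0,0.002,0.006],[0.382,-0.031,0.168,-0.001,0.002,0.006],[0.382,-0.031,0.168,-0.001,0.002,0.006],[0.382,-0.031,0.168,-0.001,0.002,0.006]]'
python3 - <<'E'
from kin import *
x,T=tool(jug,ps0,0,AL,1)
delta(x,T,'grasp')
d1=shot('top','top2.png');d2=shot('side','side2.png')
b=np.hstack([cv2.resize(d1['img'][190:330,60:220],(400,350)),cv2.resize(d2['img'][270:420,240:400],(400,350))]);cv2.imwrite('pics/pre.png',b)
# remeasure jug handle from top, gripper may occlude
P=cloud(d1);Z=P[...,2]
E
```

```text
time_s: 4.12
position: [0.6016, 0.3387, 0.1274]
tcp_rot: [2.064, 1.346, -0.99]
contact_force: [-0.3, 0.3, 1.0]
width: 0.0849
finger_force: 0.0
grasp rows [0.0117, -0.0126, 0.2071, -0.0012, -0.0026, -0.0037] mm/62.5: 1.7 rot/10.7: 0.1 ik err 5e-16 q [0.48, 0.79, 1.37, -0.53, 1.73, 1.01]
```

View pics/pre.png

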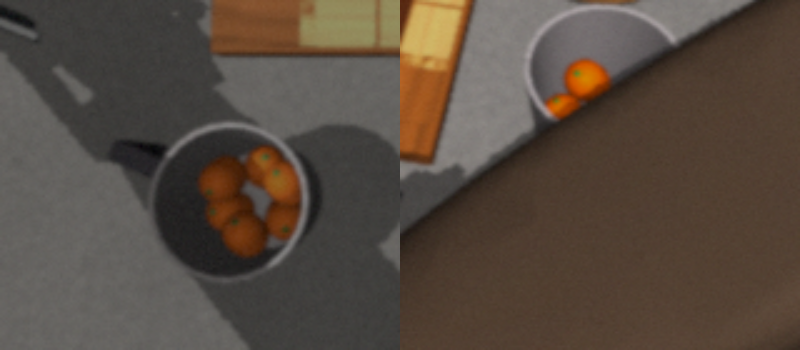

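Run:
```python
from kin import *
s=monitor.sense();T=R.from_rotvec(s['tcp_rot']);print(s['position'],s['width'])
d1=shot('top');im=d1['img'].copy()
def pr(p):
    c=d1['extrinsics']@np.r_[p,1];return (d1['fx']*c[0]/-c[2]+d1['cx'],d1['fy']*-c[1]/-c[2]+d1['cy'])
x,_=tool(jug,ps0,0,AL,1)
for p in(s['position'],s['position']+T.apply([0,.0425,-.013]),s['position']+T.apply([0,-.0425,-.013])):
    cv2.circle(im,tuple(int(round(a)) for a in pr(p)),2,(0,255,0),-1);print(pr(p))
hb=jug+rz(ps0).apply([-.09,0,.0475]);cv2.circle(im,tuple(int(round(a)) for a in pr(hb)),1,(0,0,255),-1)
cv2.imwrite('pics/chk.png',cv2.resize(im[130:310,0:240],(800,600)))
```

```text
[0.60229138 0.33985602 0.12946978] 0.08498804366472067
(np.float64(69.22402353297403), np.float64(231.19874931279216))
(np.float64(73.08302316252878), np.float64(205.96444167291207))
(np.float64(49.7135561051536), np.float64(251.3214369312749))
```

View pics/chk.png

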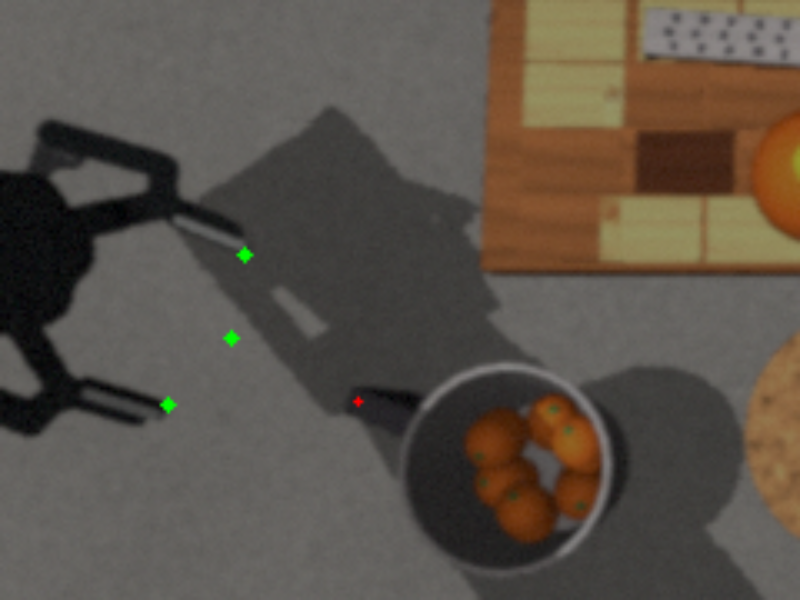

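```bash
python3 - <<'E'
from kin import *
x,T=tool(jug,ps0,0,AL,1);delta(x,T,'grasp')
E
python3 -m pendant '[[0.005,-0.006,0.06,0,0,0],[0.012,-0.01,0.12,-0.001,-0.002,-0.003],[0.012,-0.01,0.17,-0.001,-0.002,-0.003],[0.012,-0.01,0.19,-0.001,-0.002,-0.003],[0.012,-0.01,0.19,-0.001,-0.002,-0.003],[0.012,-0.01,0.19,-0.001,-0.002,-0.003]]'
python3 - <<'E'
from kin import *
x,T=tool(jug,ps0,0,AL,1);delta(x,T,'grasp')
d=shot('top','t3.png');cv2.imwrite('pics/t3c.png',cv2.resize(d['img'][190:310,40:200],(800,600)));delta(x,T,'grasp')
E
```

```text
grasp rows [0.012, -0.0129, 0.212, -0.0004, -0.004, -0.0041] mm/62.5: 1.7 rot/10.7: 0.1 ik err 2e-15 q [0.48, 0.79, 1.37, -0.53, 1.73, 1.01]
time_s: 5.03
position: [0.569, 0.2778, 0.0627]
tcp_rot: [2.051, 1.358, -0.995]
contact_force: [0.9, 0.5, 0.0]
width: 0.0851
finger_force: 0.0
grasp rows [-0.0037, -0.0006, 0.0189, 0.0004, -0.0011, -0.0002] mm/62.5: 0.2 rot/10.7: 0.0 ik err 3e-12 q [0.48, 0.79, 1.37, -0.53, 1.73, 1.01]
grasp rows [-0.004, -0.0004, 0.0186, 0.0004, -0.001, -0.0002] mm/62.5: 0.2 rot/10.7: 0.0 ik err 3e-12 q [0.48, 0.79, 1.37, -0.53, 1.73, 1.01]
```

View pics/t3c.png

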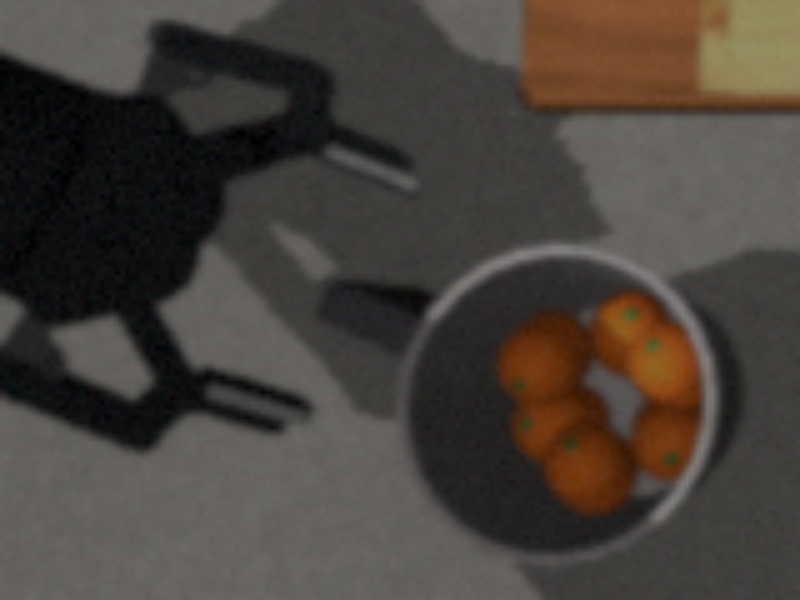

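```bash
python3 -m pendant '[[-0.003,0,0.01,0,-0.001,0],[-0.004,0,0.018,0,-0.001,0],[-0.004,0,0.018,0,-0.001,0],[-0.004,0,0.018,0,-0.001,0]]'; python3 -m pendant '[[0,0,0,0,0,0],[0,0,0,0,0,0],[0,0,0,0,0,0],[0,0,0,0,0,0],[0,0,0,0,0,0],[0,0,0,0,0,0]]' 0 120
python3 - <<'E'
from kin import *
x,T=tool(jug,ps0,0,AL,1);delta(x,T,'grasp');delta(x+[0,0,.05],T,'up50')
E
```

```text
time_s: 5.58
position: [0.5646, 0.2692, 0.057]
tcp_rot: [2.047, 1.356, -1.002]
contact_force: [0.4, -0.6, 0.1]
width: 0.0851
finger_force: 0.0
time_s: 6.32
position: [0.5647, 0.2695, 0.0573]
tcp_rot: [2.048, 1.356, -1.001]
contact_force: [0.4, 1.9, 1.1]
width: 0.0142
finger_force: 117.0
grasp rows [-0.0007, 0.0006, -0.0024, -0.0, 0.0005, 0.0002] mm/62.5: 0.0 rot/10.7: 0.0 ik err 3e-10 q [0.48, 0.79, 1.37, -0.53, 1.73, 1.01]
up50 rows [-0.0796, 0.0006, -0.0638, -0.0, 0.0005, 0.0002] mm/62.5: 0.8 rot/10.7: 0.0 ik err 1e-15 q [0.48, 0.73, 1.37, -0.54, 1.78, 0.98]
```

```bash
python3 -m pendant '[[-0.02,0,-0.015,0,0,0],[-0.05,0,-0.04,0,0,0],[-0.1,0,-0.08,0,0,0],[-0.16,0,-0.125,0,0,0],[-0.22,0,-0.172,0,0,0],[-0.27,0,-0.21,0,0,0],[-0.3,0,-0.234,0,0,0],[-0.3,0,-0.234,0,0,0]]'
python3 - <<'E'
from kin import *
d1=shot('top');P=cloud(d1);d2=shot('side','s4.png')
Z=P[...,2];m=(d1['depth']>.2)&(Z>.26)&(P[...,1]<.3)&(P[...,1]>.1)&(np.hypot(P[...,0]-.536,P[...,1]-.201)<.07)
q=P[m];q=q[q[:,2]>np.percentile(q[:,2],10)]
A=np.c_[q[:,:2],np.ones(len(q))];c,*_=np.linalg.lstsq(A,q[:,2],rcond=None)
s=monitor.sense();print(len(q),c[:2],q.mean(0),s['position'],s['contact_force'],s['torque'])
E
```

```text
time_s: 7.32
position: [0.5654, 0.2698, 0.2494]
tcp_rot: [2.05, 1.356, -0.997]
contact_force: [0.0, -0.0, -5.2]
width: 0.0141
finger_force: 117.6
2825 [ 0.01330734 -0.05390845] [0.53495251 0.21850987 0.29289799] [0.56442563 0.26941707 0.24588482] [-0.0990068   0.15239793 -4.99226286] [ 1.37940606 -0.53812928 -0.0019149 ]
```

View pics/s4.png

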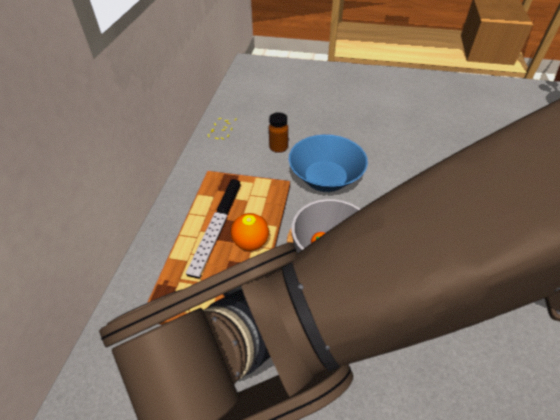

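```bash
cat >> kin.py <<'E'
def pour(th,back,z,psi=260,t=None):
    psi=d(psi);th=d(th);u=np.array([np.cos(psi),np.sin(psi),0])
    x,T=tool(rim2c(bowl-back*u+[0,0,z],psi,th),psi,th,AL,1);delta(x,T,t or f'th{np.degrees(th):.0f}');return x,T
E
python3 -c "
from kin import *
pour(25,.07,.30);pour(60,.05,.23);pour(90,.02,.18);pour(115,.02,.16)"
```

```text
th25 rows [-0.4151, 0.3211, 0.4205, -0.0469, 0.139, -0.0555] mm/62.5: 5.4 rot/10.7: 2.6 ik err 1e-09 q [-0.09, 0.15, 1.7, -0.48, 1.37, 0.21]
th60 rows [-0.4238, 0.3326, 0.4763, -0.0292, 0.3326, -0.0696] mm/62.5: 5.8 rot/10.7: 5.7 ik err 1e-09 q [-0.37, 0.1, 1.73, 0.14, 1.34, -0.23]
th90 rows [-0.4772, 0.3596, 0.5827, -0.0108, 0.4984, -0.0793] mm/62.5: 6.7 rot/10.7: 8.5 ik err 2e-10 q [-0.65, 0.22, 1.72, 0.58, 1.56, -0.59]
th115 rows [-0.5167, 0.3762, 0.6434, 0.0071, 0.6364, -0.0855] mm/62.5: 7.3 rot/10.7: 10.8 ik err 4e-16 q [-0.79, 0.39, 1.67, 0.85, 1.82, -0.73]
```

Joint path is smooth. Carry.

```bash
python3 -m pendant '[[-0.03,0.02,0.03,-0.002,0.01,-0.004],[-0.08,0.06,0.08,-0.009,0.027,-0.01],[-0.14,0.11,0.14,-0.016,0.047,-0.02],[-0.2,0.155,0.2,-0.023,0.067,-0.027],[-0.26,0.2,0.26,-0.03,0.087,-0.035],[-0.32,0.247,0.325,-0.037,0.107,-0.043],[-0.37,0.29,0.38,-0.043,0.125,-0.05],[-0.4,0.31,0.408,-0.047,0.135,-0.055],[-0.415,0.32,0.42,-0.047,0.139,-0.055],[-0.415,0.32,0.42,-0.047,0.139,-0.055]]'; python3 -c "
from kin import *
pour(60,.05,.23);pour(90,.03,.18);pour(115,.02,.16)
d1=shot('top','t5.png')"
```

```text
time_s: 8.68
position: [0.5969, -0.063, 0.2806]
tcp_rot: [2.143, 1.793, -0.515]
contact_force: [0.5, 1.0, -3.7]
width: 0.0142
finger_force: 117.7
th60 rows [-0.0328, 0.0021, 0.0481, -0.0003, 0.1945, -0.0009] mm/62.5: 0.5 rot/10.7: 3.3 ik err 6e-13 q [-0.37, 0.1, 1.73, 0.14, 1.34, -0.23]
th90 rows [-0.1112, 0.0024, 0.1141, -0.0001, 0.3612, -0.001] mm/62.5: 1.3 rot/10.7: 6.1 ik err 1e-12 q [-0.64, 0.21, 1.72, 0.58, 1.55, -0.58]
th115 rows [-0.1922, 0.0027, 0.1623, 0.0002, 0.5001, -0.0011] mm/62.5: 2.0 rot/10.7: 8.4 ik err 1e-15 q [-0.79, 0.39, 1.67, 0.85, 1.82, -0.73]
```

View pics/t5.png

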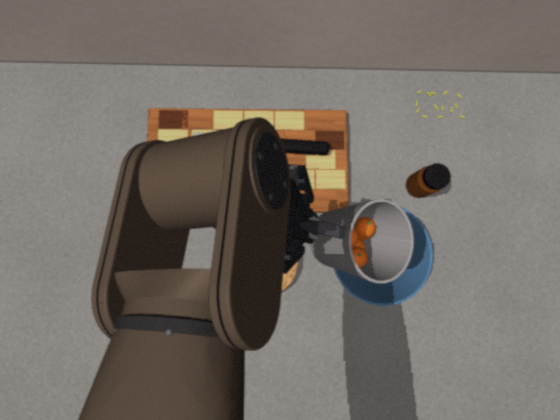

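```bash
python3 -m pendant '[[-0.005,0,0.012,0,0.05,0],[-0.015,0,0.025,0,0.1,0],[-0.025,0.001,0.037,0,0.15,0],[-0.033,0.002,0.048,0,0.195,0],[-0.055,0.002,0.068,0,0.24,-0.001],[-0.075,0.002,0.083,0,0.285,-0.001],[-0.095,0.002,0.1,0,0.325,-0.001],[-0.11,0.002,0.114,0,0.361,-0.001],[-0.11,0.002,0.114,0,0.361,-0.001],[-0.11,0.002,0.114,0,0.361,-0.001]]'; python3 -c "
from kin import *
pour(115,.02,.16);pour(125,.02,.16)
d1=shot('top','t6.png');cv2.imwrite('pics/side6.png',shot('side')['img'])"
```

```text
time_s: 9.98
position: [0.5858, -0.1358, 0.2561]
tcp_rot: [-2.013, -1.698, -0.691]
contact_force: [-0.1, 0.1, -5.4]
width: 0.014
finger_force: 118.1
th115 rows [-0.0823, -0.0018, -0.0534, -0.0006, 0.14, 0.0014] mm/62.5: 0.8 rot/10.7: 2.4 ik err 4e-09 q [-0.79, 0.39, 1.67, 0.85, 1.82, -0.73]
th125 rows [-0.1055, -0.002, -0.0765, -0.0007, 0.1955, 0.0013] mm/62.5: 1.0 rot/10.7: 3.3 ik err 2e-14 q [-0.83, 0.46, 1.64, 0.94, 1.93, -0.76]
```

View pics/t6.png

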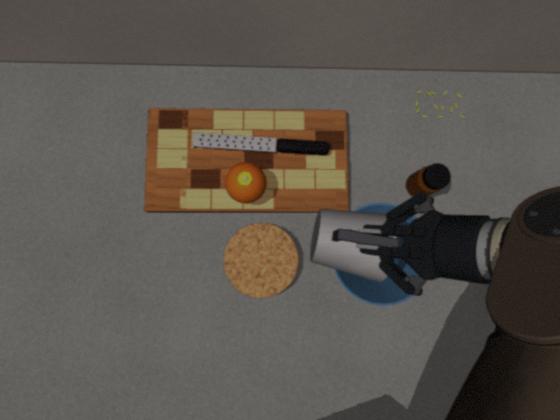

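```bash
python3 -m pendant '[[-0.02,0,-0.013,0,0.035,0],[-0.04,-0.001,-0.026,0,0.07,0],[-0.06,-0.001,-0.04,0,0.105,0],[-0.082,-0.002,-0.053,0,0.14,0.001],[-0.105,-0.002,-0.076,0,0.195,0.001],[-0.105,-0.002,-0.076,0,0.195,0.001],[-0.105,-0.002,-0.076,0,0.195,0.001],[-0.105,-0.002,-0.076,0,0.195,0.001]]'; python3 -c "
from kin import *
d1=shot('top','t7.png');d2=shot('side','s7.png');cv2.imwrite('pics/p7.png',np.hstack([cv2.resize(d1['img'][150:350,280:480],(400,400)),cv2.resize(d2['img'][80:280,230:430],(400,400))]));print(monitor.sense()['contact_force'])"
```

```text
time_s: 11.08
position: [0.5742, -0.1996, 0.2557]
tcp_rot: [-1.57, -1.323, -1.163]
contact_force: [0.0, 0.2, -3.5]
width: 0.0142
finger_force: 118.5
[-0.78258634 -0.34930835 -3.88125464]
```

View pics/p7.png

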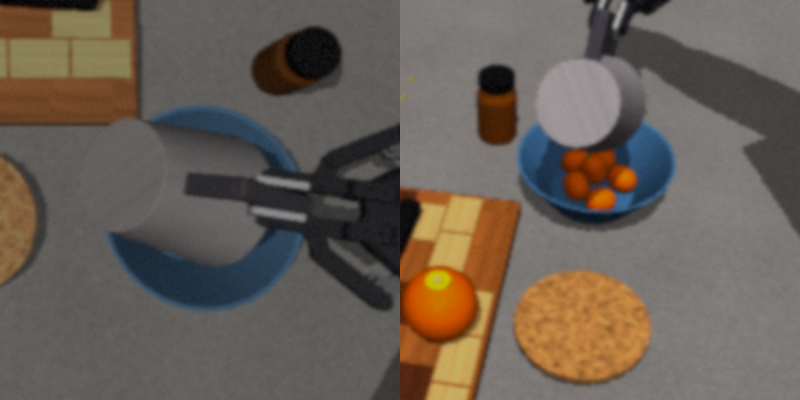

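```bash
python3 -m pendant '[[0,0,0,0,0.04,0],[0,0.02,0,0,-0.02,0],[0,-0.02,0,0,0.04,0],[0,0.02,0,0,-0.02,0],[0,-0.02,0,0,0.04,0],[0,0,0,0,0,0],[0,0,0,0,0,0],[0,0,0,0,0,0]]'; python3 -c "
from kin import *
f=[]
for i in range(5):
    d2=shot('side');f.append(monitor.sense()['contact_force'][2])
print(np.mean(f))
h=cv2.cvtColor(d2['img'],cv2.COLOR_BGR2HSV);P=cloud(d2);m=((h[...,0]<20)&(h[...,1]>130)&(np.hypot(P[...,0]-.57,P[...,1]+.223)<.11)).astype(np.uint8)
n,l,st,ce=cv2.connectedComponentsWithStats(m);print(st.tolist(),ce.tolist())
pour(60,.06,.25,t='b60');pour(25,.09,.30,t='b25')
"
```

```text
time_s: 12.18
position: [0.5736, -0.2002, 0.2547]
tcp_rot: [-1.569, -1.319, -1.164]
contact_force: [-0.3, 0.1, -3.6]
width: 0.0138
finger_force: 118.8
-4.231766152619554
[[0, 0, 560, 420, 234402], [336, 42, 1, 2, 2], [365, 61, 1, 1, 1], [305, 155, 42, 30, 787], [287, 181, 3, 5, 8]] [[279.34453630941715, 209.6380022354758], [336.0, 42.5], [365.0, 61.0], [325.4612452350699, 169.2833545108005], [288.375, 182.625]]
b60 rows [0.1352, 0.0006, 0.2177, -0.0, -0.3618, -0.0] mm/62.5: 2.0 rot/10.7: 6.1 ik err 5e-11 q [-0.36, 0.09, 1.71, 0.14, 1.37, -0.21]
b25 rows [0.1436, 0.0006, 0.289, -0.0, -0.5562, -0.0] mm/62.5: 2.6 rot/10.7: 9.4 ik err 2e-10 q [-0.05, 0.16, 1.68, -0.48, 1.38, 0.23]
```

```bash
python3 -c "
from kin import *
pour(10,.2,.28,t='b10')"
python3 -m pendant '[[0.02,0,0.03,0,-0.04,0],[0.045,0,0.07,0,-0.12,0],[0.09,0,0.14,0,-0.24,0],[0.135,0,0.218,0,-0.362,0],[0.138,0,0.24,0,-0.42,0],[0.141,0,0.265,0,-0.48,0],[0.144,0,0.29,0,-0.53,0],[0.144,0,0.29,0,-0.556,0],[0.144,0,0.29,0,-0.556,0]]'; python3 -c "
from kin import *
pour(0,.19,.26,t='b0')
d1=shot('top','t8.png');d2=shot('side','s8.png');cv2.imwrite('pics/p8.png',np.hstack([cv2.resize(d1['img'][150:350,280:480],(400,400)),cv2.resize(d2['img'][80:280,230:430],(400,400))]))"
```

```text
b10 rows [0.1202, 0.0006, 0.5088, -0.0001, -0.6395, -0.0] mm/62.5: 4.2 rot/10.7: 10.8 ik err 2e-12 q [0.18, 0.35, 1.6, -0.68, 1.51, 0.51]
time_s: 13.55
position: [0.6003, -0.0416, 0.2805]
tcp_rot: [2.216, 1.856, -0.396]
contact_force: [-0.5, 0.3, -5.0]
width: 0.0139
finger_force: 117.7
b0 rows [0.2057, 0.0028, 0.0889, -0.0009, -0.1768, -0.0001] mm/62.5: 1.8 rot/10.7: 3.0 ik err 4e-11 q [0.2, 0.43, 1.62, -0.83, 1.54, 0.6]
```

View pics/p8.png

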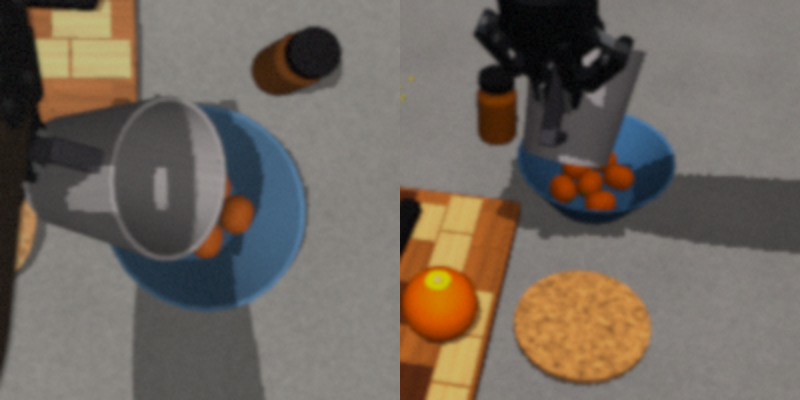

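```bash
cat >> kin.py <<'E'
def place(dz,psi=255,off=(0,0),tilt=0,t='place'):
    x,T=tool(tr+[*off,dz],d(psi),tilt,AL,1);delta(x,T,t);return x,T
E
python3 -c "
from kin import *
place(.12)"
```

```text
place rows [0.2654, -0.0892, 0.0551, 0.0154, -0.1785, 0.0247] mm/62.5: 2.3 rot/10.7: 3.0 ik err 1e-11 q [0.26, 0.41, 1.64, -0.75, 1.63, 0.7]
```

```bash
python3 -m pendant '[[0.03,-0.01,0.006,0.002,-0.02,0.003],[0.08,-0.026,0.016,0.005,-0.055,0.008],[0.13,-0.044,0.027,0.008,-0.09,0.012],[0.18,-0.06,0.037,0.01,-0.125,0.017],[0.23,-0.078,0.048,0.013,-0.155,0.022],[0.265,-0.089,0.055,0.015,-0.178,0.025],[0.265,-0.089,0.055,0.015,-0.178,0.025],[0.265,-0.089,0.055,0.015,-0.178,0.025],[0.265,-0.089,0.055,0.015,-0.178,0.025]]'
cat > meas.py <<'E'
from kin import *
# fruits in bowl from top
d1=shot('top','t9.png');P=cloud(d1);Z=P[...,2];ok=d1['depth']>.2;h=cv2.cvtColor(d1['img'],cv2.COLOR_BGR2HSV)
m=ok&(h[...,0]<20)&(h[...,1]>130)&(np.hypot(P[...,0]-bowl[0],P[...,1]-bowl[1])<.1)
dt=cv2.distanceTransform(m.astype(np.uint8),cv2.DIST_L2,3)
print('fruit area',m.sum(),'single~',(np.pi*.016*.020*(d1['fx']/.77)**2).round(),'xy',P[m].min(0).round(3),P[m].max(0).round(3))
mb=ok&(Z>.062)&(Z<.069)&(np.abs(P[...,0]-bowl[0])<.13)&(np.abs(P[...,1]-bowl[1])<.13)
fit=lambda q:least_squares(lambda p:np.hypot(*(q[:,:2]-p[:2]).T)-p[2],[*np.median(q,0)[:2],.06],loss='soft_l1',f_scale=.003).x
print('bowl',fit(P[mb]))
# jug rim: predicted from TCP
s=monitor.sense();T=R.from_rotvec(s['tcp_rot']);_,T0=tool([0,0,0],0,0,AL,1);J=T*T0.inv();x0,_=tool([0,0,0],0,0,AL,1)
c=s['position']-J.apply(x0);rim=c+J.apply([0,0,.0575]);print('pred jug centre',c.round(4),'axis',J.apply([0,0,1]).round(3))
for n,D_ in(('top',d1),('side',shot('side','s9.png'))):
    P=cloud(D_);ok=D_['depth']>.2;hv=cv2.cvtColor(D_['img'],cv2.COLOR_BGR2HSV)
    e=(P-rim);rr=np.hypot(e[...,0],e[...,1]);m=ok&(np.abs(e[...,2])<.012)&(rr<.075)&(hv[...,1]<70)&(hv[...,2]>70)
    # exclude handle/gripper sector
    az=np.angle(np.exp(1j*(np.arctan2(e[...,1],e[...,0])-np.arctan2(*(J.apply([-1,0,0])[[1,0]])))));m&=np.abs(az)>.5
    q=P[m];q=q[np.abs(np.hypot(*(q-rim)[:,:2].T)-.053)<.008]
    if len(q)<40: print(n,'few',len(q));continue
    # top edge: highest z in each azimuth bin
    a=np.arctan2(*(q-rim)[:,[1,0]].T);b=(a/.2).astype(int);q=np.array([q[b==k][q[b==k][:,2].argsort()[-4:-1]].mean(0) for k in np.unique(b) if (b==k).sum()>4])
    co,*_=np.linalg.lstsq(np.c_[q[:,:2]-rim[:2],np.ones(len(q))],q[:,2],rcond=None);cf=fit(q)
    print(n,len(q),'rim fit',cf.round(4),'pred',rim.round(4),'slope',co[:2].round(3),'z',co[2].round(4))
E
python3 meas.py
```

```text
time_s: 14.78
position: [0.5779, 0.0768, 0.2105]
tcp_rot: [1.93, 1.466, -0.931]
contact_force: [-0.4, -0.1, -3.9]
width: 0.0139
finger_force: 118.1Traceback (most recent call last):
  File "meas.py", line 6, in <module>
    print('fruit area',m.sum(),'single~',(np.pi*.016*.020*(d1['fx']/.77)**2).round(),'xy',P[m].min(0).round(3),P[m].max(0).round(3))
                                         ^^^^^^^^^^^^^^^^^^^^^^^^^^^^^^^^^^^^^^^^^
AttributeError: 'float' object has no attribute 'round'
```

```bash
sed -i "s/(np.pi\*.016\*.020\*(d1\['fx'\]\/.77)\*\*2).round()/round(np.pi*.016*.020*(d1['fx']\/.77)**2)/" meas.py; python3 meas.py
```

```text
fruit area 1445 single~ 253 xy [ 0.521 -0.283  0.005] [ 0.621 -0.166  0.044]
bowl [ 0.56980285 -0.22308093  0.09557898]
pred jug centre [0.5581 0.0046 0.2095] axis [-0.01   0.003  1.   ]
top 26 rim fit [0.5576 0.0055 0.0533] pred [0.5575 0.0048 0.267 ] slope [0.012 0.005] z 0.268
side 10 rim fit [0.5567 0.0077 0.0555] pred [0.5575 0.0048 0.267 ] slope [ 0.022 -0.001] z 0.2651
```

```bash
python3 -c "
from kin import *
place(.010)"
```

```text
place rows [0.1834, -0.0094, 0.1317, 0.0009, 0.0001, -0.0033] mm/62.5: 1.8 rot/10.7: 0.1 ik err 3e-12 q [0.26, 0.56, 1.67, -0.75, 1.51, 0.81]
```

```bash
python3 -m pendant '[[0.03,-0.002,0.02,0,0,0],[0.08,-0.005,0.06,0,0,-0.002],[0.13,-0.009,0.095,0.001,0,-0.003],[0.165,-0.009,0.119,0.001,0,-0.003],[0.183,-0.009,0.131,0.001,0,-0.003],[0.183,-0.009,0.131,0.001,0,-0.003],[0.183,-0.009,0.131,0.001,0,-0.003],[0.183,-0.009,0.131,0.001,0,-0.003]]'; python3 meas.py; python3 -c "
from kin import *
place(.010);place(0);s=monitor.sense();print(s['contact_force'],s['torque'])"
```

```text
time_s: 15.92
position: [0.576, 0.0832, 0.0981]
tcp_rot: [1.924, 1.476, -0.938]
contact_force: [-0.1, 0.7, -3.2]
width: 0.0138
finger_force: 118.2
fruit area 1441 single~ 253 xy [ 0.521 -0.287  0.006] [ 0.621 -0.166  0.044]
bowl [ 0.5699192  -0.223167    0.09559689]
pred jug centre [0.5565 0.0107 0.0973] axis [-0.001  0.001  1.   ]
top 26 rim fit [0.5572 0.0113 0.0536] pred [0.5565 0.0108 0.1548] slope [0.008 0.008] z 0.1559
side 15 rim fit [0.5566 0.0122 0.054 ] pred [0.5565 0.0108 0.1548] slope [0.003 0.01 ] z 0.1533
place rows [-0.0002, -0.0003, 0.0018, 0.0003, 0.0004, -0.0002] mm/62.5: 0.0 rot/10.7: 0.0 ik err 2e-10 q [0.26, 0.56, 1.67, -0.75, 1.51, 0.81]
place rows [0.0156, -0.0003, 0.0141, 0.0003, 0.0004, -0.0002] mm/62.5: 0.2 rot/10.7: 0.0 ik err 2e-13 q [0.26, 0.57, 1.67, -0.75, 1.5, 0.82]
[ 0.30870866 -0.10090931 -4.42470692] [ 1.10672894e+00 -2.66533005e-01  8.76564812e-04]
```

```bash
python3 -m pendant '[[0.003,0,0.0024,0,0,0],[0.006,0,0.0049,0,0,0],[0.0095,0,0.0074,0,0,0],[0.011,0,0.0086,0,0,0],[0.011,0,0.0086,0,0,0],[0.011,0,0.0086,0,0,0]]'; python3 -m pendant '[[0.0008,0,0.0006,0,0,0],[0.0016,0,0.0012,0,0,0],[0.0016,0,0.0012,0,0,0]]';python3 -m pendant '[[0.0008,0,0.0006,0,0,0],[0.0016,0,0.0012,0,0,0],[0.0016,0,0.0012,0,0,0]]'
```

```text
time_s: 16.77
position: [0.5753, 0.083, 0.0898]
tcp_rot: [1.923, 1.477, -0.941]
contact_force: [-0.4, 0.4, -4.3]
width: 0.0141
finger_force: 118.2
time_s: 17.15
position: [0.5752, 0.083, 0.0887]
tcp_rot: [1.923, 1.477, -0.941]
contact_force: [-0.0, 0.5, -4.4]
width: 0.014
finger_force: 118.2
time_s: 17.52
position: [0.5752, 0.0831, 0.0877]
tcp_rot: [1.923, 1.477, -0.941]
contact_force: [0.0, 0.8, -3.4]
width: 0.014
finger_force: 118.2
```

```bash
python3 -m pendant '[[0.0008,0,0.0006,0,0,0],[0.0008,0,0.0006,0,0,0],[0.0008,0,0.0006,0,0,0]]'; python3 -m pendant '[[0.0008,0,0.0006,0,0,0],[0.0008,0,0.0006,0,0,0],[0.0008,0,0.0006,0,0,0]]'; python3 -c "
from kin import *
for i in range(4): optics.get_image('top');s=monitor.sense();print(s['contact_force'].round(2),s['torque'].round(2),s['position'].round(4))"
```

```text
time_s: 17.9
position: [0.5753, 0.0831, 0.0874]
tcp_rot: [1.923, 1.476, -0.941]
contact_force: [-0.0, 0.7, -4.0]
width: 0.0139
finger_force: 118.3
time_s: 18.27
position: [0.5753, 0.0831, 0.087]
tcp_rot: [1.923, 1.476, -0.941]
contact_force: [-0.3, 1.6, -1.6]
width: 0.0144
finger_force: 118.6
[ 0.06  0.88 -2.32] [ 0.86 -0.11 -0.06] [0.5753 0.0831 0.087 ]
[ 0.89  0.78 -2.1 ] [ 0.85 -0.15 -0.06] [0.5753 0.0831 0.087 ]
[ 0.91  0.58 -1.7 ] [ 0.84 -0.24 -0.02] [0.5753 0.0831 0.087 ]
[-0.19  1.41 -1.69] [ 0.86 -0.22 -0.09] [0.5754 0.0831 0.087 ]
```

```bash
python3 -m pendant '[[0.0004,0,0.0003,0,0,0],[0.0006,0,0.0005,0,0,0],[0.0006,0,0.0005,0,0,0]]'; python3 meas.py; python3 -c "
from kin import *
for i in range(3): optics.get_image('top');s=monitor.sense();print(s['contact_force'].round(2),s['torque'].round(2))"
```

```text
time_s: 18.85
position: [0.5754, 0.0831, 0.0867]
tcp_rot: [1.922, 1.476, -0.94]
contact_force: [0.1, 2.3, -1.4]
width: 0.0143
finger_force: 118.8
fruit area 1446 single~ 253 xy [ 0.521 -0.283  0.005] [ 0.621 -0.166  0.044]
bowl [ 0.56990053 -0.22301883  0.09559488]
pred jug centre [0.556  0.0107 0.086 ] axis [0.001 0.002 1.   ]
top 26 rim fit [0.5566 0.0116 0.0533] pred [0.556  0.0108 0.1435] slope [0.004 0.004] z 0.1451
side 15 rim fit [0.5556 0.0128 0.0545] pred [0.556  0.0108 0.1435] slope [0.005 0.005] z 0.1429
[ 0.31  2.84 -0.84] [ 0.7  -0.19 -0.06]
[-0.46  1.85 -0.55] [ 0.71 -0.21 -0.03]
[-0.09  2.44 -0.29] [ 0.72 -0.15 -0.07]
```

```bash
python3 -m pendant '[[0,0,0,0,0,0],[0,0,0,0,0,0],[0,0,0,0,0,0]]' 0 20; python3 -m pendant '[[0,0,0,0,0,0],[0,0,0,0,0,0],[0,0,0,0,0,0],[0,0,0,0,0,0]]' 60 20; python3 -c "
from kin import *
for i in range(2): optics.get_image('top');s=monitor.sense();print(s['contact_force'].round(2),s['torque'].round(2),s['width'])"
```

```text
time_s: 19.48
position: [0.5754, 0.0831, 0.0866]
tcp_rot: [1.923, 1.476, -0.94]
contact_force: [0.7, 2.1, -0.3]
width: 0.0142
finger_force: 119.0
time_s: 19.98
position: [0.5752, 0.0829, 0.0864]
tcp_rot: [1.923, 1.476, -0.941]
contact_force: [0.3, 0.1, -0.8]
width: 0.06
finger_force: 0.0
[-0.04  0.41 -0.25] [ 0.39 -0.09 -0.04] 0.06000773643481477
[ 0.69 -0.23 -0.4 ] [ 0.36 -0.07  0.01] 0.060047166654774456
```

Released; retreat along the tool axis, then measure.

```bash
python3 -m pendant '[[0,0,-0.02,0,0,0],[0,0,-0.06,0,0,0],[0,0,-0.12,0,0,0],[0,0,-0.2,0,0,0],[0,0,-0.3,0,0,0],[0,0,-0.36,0,0,0],[0,0,-0.36,0,0,0],[0,0,-0.36,0,0,0]]'
cat > fin.py <<'E'
from kin import *
d1=shot('top','tf.png');P=cloud(d1);Z=P[...,2];ok=d1['depth']>.2
fit=lambda q:least_squares(lambda p:np.hypot(*(q[:,:2]-p[:2]).T)-p[2],[*np.median(q,0)[:2],.06],loss='soft_l1',f_scale=.003).x
e=P-[.556,.01,.144];m=ok&(np.abs(e[...,2])<.006)&(np.hypot(e[...,0],e[...,1])<.065);q=P[m]
co,*_=np.linalg.lstsq(np.c_[q[:,:2],np.ones(len(q))],q[:,2],rcond=None);print('jug',len(q),fit(q),'slope',co[:2],'z',np.median(q[:,2]))
h=cv2.cvtColor(d1['img'],cv2.COLOR_BGR2HSV);o=ok&(h[...,0]<20)&(h[...,1]>130)
m=o&(np.hypot(P[...,0]-bowl[0],P[...,1]-bowl[1])<.1);print('fruit area',m.sum(),P[m].min(0),P[m].max(0))
print('orange px in jug',(o&(np.hypot(e[...,0],e[...,1])<.045)&(Z>.04)).sum())
E
python3 fin.py; python3 -c "
from h import *
print(monitor.sense()['contact_force'])"
```

```text
time_s: 21.08
position: [0.6115, 0.2201, 0.1962]
tcp_rot: [1.922, 1.477, -0.942]
contact_force: [-0.8, 0.0, -0.3]
width: 0.06
finger_force: 0.0
jug 555 [0.55660342 0.01210028 0.05322192] slope [-0.00201547 -0.00143185] z 0.14354480227264932
fruit area 1446 [ 0.52061552 -0.2832611   0.0061656 ] [ 0.62297452 -0.16642784  0.04534801]
orange px in jug 0
[-0.10211206  0.14933632 -0.35570326]
```

```bash
python3 -c "
from h import *
print(r.finish_job())"
```

```text
the job is handed in; nothing more can be done
None
```

I handed the job in at about 21 s, and the hand-in returned no verdict. By my last camera measurements the jug was empty, upright and released, about 2 mm off the trivet's centre, the orange area seen in the bowl matched all six kumquats, and the bowl had not moved. I did not re-measure the jar, orange or zester afterwards.

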